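# Put the drained cup away with its own kind

## Task

The terracotta cup leaning in the drip stand is ready to be put away. Of the two trays in the drying rack, pull the one that already holds a terracotta cup right out to its stop, then stand the leaning cup upright on that tray's floor, mouth up, setting it down without dropping it, and let go. Leave that tray pulled out and the other one pushed in, do not tip over the cups already in the trays, and do not shift the other things on the table.

Things in the scene. Friction and masses are not known exactly. Their poses are not given: they have to be found in the camera images.
- cup: terracotta cup to put away: round, 56 mm outside (foot 50 mm, widening over the lowest 6 mm), 62 mm tall, 4 mm wall, about 0.13 kg. Origin: centre of the foot's underside; z runs up its axis to the mouth. It starts leaning in the stand, axis 0.50 rad (29 degrees) from vertical, mouth towards the stand's -x; its flanks on the stand's +y and -y sides are free for fingers down to the seat
- stand: wooden drip stand, fixed: base 125 x 70 x 8 mm, a sloping seat (54 x 46 mm) under the cup's foot and two 6 mm steel rods, 28 mm apart, under the cup's lower (the stand's -x) side, reaching 52 mm up along the cup, then down to the base; nothing stands higher than the cup. Origin: on the table, z up; the middle of the cup's foot is 34 mm above it
- mate_terra: terracotta cup, the same shape and origin as the cup to put away, standing upright in one of the two trays, left or right, which differs from start to start
- mate_white: white glazed cup, the same shape and origin, standing upright in the other tray
- rack: drying rack, fixed: open steel frame 220 (x) x 360 (y) x 102 mm high, topped with wires too close for a cup to pass but open to view. Its front, with the trays, faces its own -x; its yaw varies. Two trays side by side, their middles 87.5 mm to its +y (left) and -y (right). Origin: centre of its underside on the table, z up
- tray_left (a joint): how far the rack's left (+y) tray is pulled out, m: 0 fully in, 0.12 at its stop; slides towards the rack's -x; starts 0 to 0.012; takes about 3 N to move and stays where it is left
- tray_right (a joint): the same for the rack's right (-y) tray
- tray_left_floor (a point): middle of the left tray's floor (top face, 16 mm above the table); moves with the tray, axes as the rack's. Inside: 148 mm wide (y), 100 mm in front (-x) to 94 mm behind this point. Walls 18 mm over the floor, blue front panel 44 mm, 12 mm thick. At the stop, all from 10 mm behind this point forward is clear of the wires; the cup already there stands 10 to 35 mm behind it
- tray_right_floor (a point): the same for the right tray
- tray_left_handle (a point): middle of the left tray's handle bar: round steel, 10 mm thick, 90 mm long along the rack's y, 55 mm above the table, its centre 42 mm in front of the blue panel (37 mm clear behind it); moves with the tray; free to be pinched or hooked from above
- tray_right_handle (a point): the same for the right tray
- canister: open steel canister, 100 mm wide, 130 mm tall, standing at the back; to be left where it is. Origin: centre of its underside
- jar: amber jar with a blue lid, 60 mm wide, 80 mm tall, near the stand; to be left where it is. Origin: centre of its underside
- rib: yellow plastic disc, 84 mm wide, 5 mm thick, lying on the table; to be left where it is. Origin: centre of its underside
- brush: brush lying on the table; to be left where it is. Origin: near its middle, on its underside

How it is judged (in metres and radians):
On the way:
1. the tray that holds the terracotta cup is pulled out to its stop (((y of mate_terra in the frame of rack above 0 m and value of joint tray_left above 0.11 m) or (y of mate_terra in the frame of rack below 0 m and value of joint tray_right above 0.11 m))), for 0.2 s.
At the end, for the whole second after the job is handed in: The tray holding the other terracotta cup is out to within 10 mm of its stop, the other tray is in to within 30 mm, and the cup stands upright (within 0.1 rad), mouth up, at rest on the pulled tray's floor (within 6 mm of it), with both other cups still standing (((y of mate_terra in the frame of rack above 0 m and value of joint tray_left above 0.11 m and value of joint tray_right below 0.03 m and x of cup in the frame of tray_left_floor between -0.085 and 0.075 m and y of cup in the frame of tray_left_floor between -0.055 and 0.055 m and z of cup in the frame of tray_left_floor between -0.006 and 0.006 m) or (y of mate_terra in the frame of rack below 0 m and value of joint tray_right above 0.11 m and value of joint tray_left below 0.03 m and x of cup in the frame of tray_right_floor between -0.085 and 0.075 m and y of cup in the frame of tray_right_floor between -0.055 and 0.055 m and z of cup in the frame of tray_right_floor between -0.006 and 0.006 m)) and angle between cup's own z axis and vertical below 0.1 rad and linear speed of cup below 0.02 m/s and angle between each of mate_terra, mate_white's own z axis and vertical below 0.3 rad); the robot touches nothing.
It fails at once if a cup already in the trays is tipped over (angle between any of mate_terra, mate_white's own z axis and vertical above 0.6 rad).
It fails at once if the cup is dropped: faster than 0.5 m/s while the fingers do not hold it (linear speed of cup above 0.5 m/s and contact force between the fingers and cup below 0.05 N).
It fails at once if one of the other things on the table is shifted by more than 50 mm (distance of any of canister, jar, rib, brush from where it was at the start of the episode above 0.05 m).
It also fails if it takes over 58 s, if anything falls off the work surface, if the arm or the gripper's body presses on something with over 40 N, if the wrist force passes 120 N, or if a joint passes its speed limit or range.

## Robot

A 6-joint arm with a two-finger parallel gripper is mounted at the origin on the work surface. World frame = base frame: x ahead of the robot, y to its left, z up, the work surface at z = 0. Lengths are in m, angles in degrees, forces in N, time in s.
With the tool pointing down it reaches from about 0.35 to 0.875 m from the base axis. Payload 4.2 kg.
Tool frame: the origin (TCP) lies at the very end of the fingers, on their centre line; the grasp point (between the pads) lies 19 mm behind it; z points along the fingers, y is the line along which they close (so a half turn about z gives the same grasp; the last joint's range is limited). The gripper opens to 87 mm and grips with 3 to 60 N. Pads are 19 mm wide; open, the fingers measure 117 mm over their backs; the gripper's body (75 mm by 190 mm) begins 51 mm behind the grasp point.
Start: joints at [-48.724, 22.042, 0.453, 0, -68.411, -14.817], TCP at [0.278, -0.56, 0.223] pointing down, gripper open.
Joint ranges: [-179.83, 179.83], [-69.29, 118.12], [-61.27, 80.66], [-181.25, 117.63], [-171.15, -9.14], [-177.46, 177.46]. Speed limits (degrees/s): [159.86, 159.86, 180, 180, 180, 180].

## Interface

Orientations are given as a 3x3 rotation matrix whose columns are the frame's x, y, z axes.
In Python, from station import r gives the robot as it stands.
- The arm moves only by the tool jog_arm, never from a script. Its argument "plan" is text: rows parted by semicolons, each of 7 numbers parted by spaces: the shift along the tool's x, y, z normalised to -1 to 1, where 1 is 0.025 m, then the turn, a rotation vector about the tool's x, y, z normalised to -1 to 1, where 1 is 8 degrees, then the closure, from -1 (fully open) to 1 (shut). A call has exactly 10 rows; each row shifts and turns the commanded pose from where the row before left it, along the tool's axes as they then stand; what a row does not reach is not made up. A row lasts 1/10 s, in which the tool goes at most 50 mm and 8.59 degrees, less where a joint would pass 70% of its speed; a pose out of reach is approached as far as the arm can. A call with a number of a shift or a turn outside -1 to 1 is refused whole. A call with a gripper value outside its range is refused whole. The fingers move at their own pace and stop on an object; the grip force is fixed at half the most. Time passes only in rows, so rows that do not move let the fingers close, or fill a call up. It gives the time, the measured TCP pose, the force, the opening and the grip force at its end, in the units of the state.
- r.sense(): the state, without advancing time (a new reading comes with each control period).
- r.capture(name): name is "scene" or "side" or "wrist"; returns (picture, depth): 480x640x3 uint8, red, green, blue; 480x640 float32, m along the optical axis (not along the pixel's ray), 0 where there is no reading.
- r.get_calibration(name): a dict with "mtx" (3x3 intrinsics, pixels), "extrinsics" (4x4, takes a point from camera to world coordinates). Camera axes: x right, y up, looking along -z (the intrinsics and any distortion apply to the point x, -y, -z); pixel columns grow to the right and rows downward; lengths in m; the calibration is good to about 2 mm. The wrist camera is an equidistant fisheye: a pixel r from the principal point sees the ray r / f radians off the axis. A picture is of the moment at which its call begins: read the wrist's pose just before it. get_calibration takes no time and is no camera call; for the wrist camera it gives the pose at the moment of the call.
- r.finish_job(): hands the job in; it is judged then, once.
The state is a dict: "time_s": time; "joints": joint angles; "joint_velocities": joint speeds; "effort": joint torques, N m; "tcp_pos": TCP position; "ee_rot": TCP orientation; "wrist_force": force on the tool from outside, world axes, zero at the start; "moment": the same for the moment, N m; "gripper_width": opening from 0.0 (shut) to 1.0 (fully open); "gripper_force": force on a finger pad.
Only numpy, scipy, OpenCV 4.12 (cv2) and the standard library are available. Lean on these libraries where they do the work, as an engineer would, in place of code of your own. Each camera call takes 0.05 s, during which the arm holds its last target. There are 200 camera calls.

## Working session

There is one attempt and no reset: what is moved stays moved. The work goes in short steps, Python scripts to look and compute and a tool call to move; the robot and the scene stay as the last step left them, time stands still between calls to the robot, and variables do not carry over. Pictures are saved under pics/ and viewed, at most 10 in all, crops included, and the job is handed in when it is done.

Besides the shell and the picture viewer there is one more tool, called after "Call:" as name(argument=value, ...) on one line, values as JSON. jog_arm: Moves the arm, as the interface text tells. Scaled input: -1 to 1 covers 0.025 m each way for a shift and 8 degrees each way for a turn. Its arguments: {"type":"object","properties":{"plan":{"type":"string"}},"required":["plan"]}

```bash
mkdir -p pics; ls; cat > h.py <<'E'
import numpy as np, cv2
from station import r
def snap(n,f=None):
    c=r.get_calibration(n); im,d=r.capture(n)
    np.savez(f'{n}.npz',im=im,d=d,K=c['mtx'],T=c['extrinsics'])
    if f: cv2.imwrite('pics/'+f,im[:,:,::-1])
    return im,d,np.array(c['mtx']),np.array(c['extrinsics'])
def load(n):
    z=np.load(f'{n}.npz'); return z['im'],z['d'],z['K'],z['T']
def pts(d,K,T):
    v,u=np.mgrid[:d.shape[0],:d.shape[1]]
    P=np.stack([(u-K[0,2])/K[0,0]*d,-(v-K[1,2])/K[1,1]*d,-d],-1)
    return P@T[:3,:3].T+T[:3,3]
E
python3 - <<'E'
from h import *
for n in('scene','side'):
    im,d,K,T=snap(n,n+'0.png'); print(n,K,T.round(3),(d>0).mean())
print(r.get_calibration('scene').keys()); print(r.sense())
E
```

```text
pics
scene [[564.80033622   0.         321.09755117]
 [  0.         564.80033622 242.68961847]
 [  0.           0.           1.        ]] [[ 0.869 -0.329  0.37   1.059]
 [ 0.495  0.574 -0.652 -0.915]
 [ 0.002  0.75   0.662  0.938]
 [ 0.     0.     0.     1.   ]] 0.9960384114583334
side [[483.92822468   0.         329.94726197]
 [  0.         483.92822468 235.50251139]
 [  0.           0.           1.        ]] [[-0.809  0.363 -0.462 -0.039]
 [-0.588 -0.503  0.633  0.82 ]
 [-0.003  0.784  0.621  0.866]
 [ 0.     0.     0.     1.   ]] 0.996259765625
dict_keys(['mtx', 'extrinsics'])
{'time_s': 0.1, 'joints': array([-4.87247774e+01,  2.20859981e+01,  3.88824305e-01, -2.37502392e-02,
       -6.84127595e+01, -1.48158434e+01]), 'joint_velocities': array([-0.05918631, -0.03316717,  0.06974893,  0.13675017, -0.04982247,
       -0.06252471]), 'effort': array([-5.29108020e-04, -3.91689777e+01,  1.87936592e+01,  4.23196793e+00,
        1.34320339e-02, -7.20609023e-05]), 'tcp_pos': array([ 0.27824098, -0.55905221,  0.22158513]), 'ee_rot': array([[-8.95318525e-01, -4.45425399e-01, -9.76019786e-04],
       [-4.45426453e-01,  8.95316926e-01,  1.69624289e-03],
       [ 1.18297367e-04,  1.95342272e-03, -9.99998085e-01]]), 'wrist_force': array([0.71406825, 0.43049961, 0.01041633]), 'moment': array([ 0.01683825, -0.02423827,  0.02195262]), 'gripper_force': 0.0, 'gripper_width': 0.9996222645222349}
```

View pics/scene0.png

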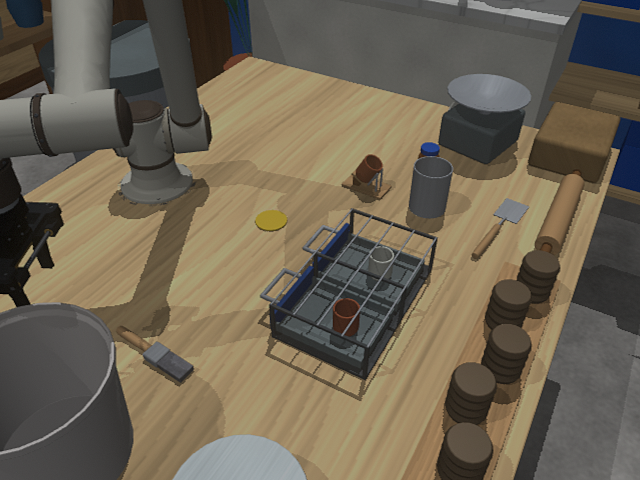

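View pics/side0.png

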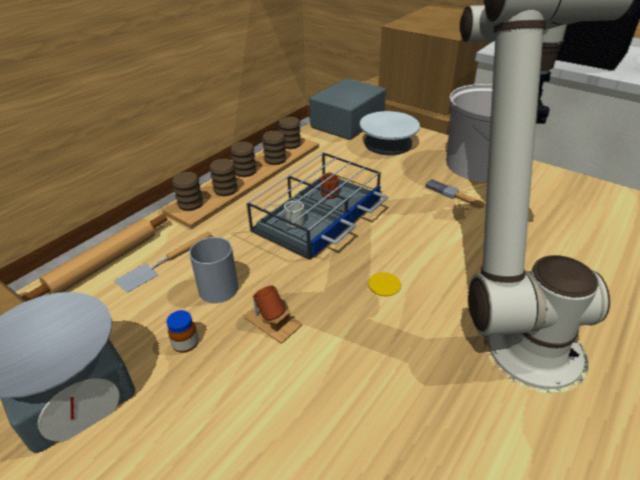

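The terracotta mate is in the right tray: scene (345,318), handle at (283,287). The white cup is in the left tray at (380,262). The leaning cup is at scene (370,168) and side (268,302). The rib is at (271,220).

```bash
cat > m.py <<'E'
from h import *
from scipy import ndimage as N
for n in('scene','side'):
    im,d,K,T=load(n); P=pts(d,K,T); hsv=cv2.cvtColor(im,cv2.COLOR_RGB2HSV); H,S,V=[hsv[...,i].astype(int) for i in range(3)]
    z=P[...,2]; roi=(P[...,0]>.2)&(P[...,0]<1.1)&(abs(P[...,1])<.6)
    def comps(nm,m,mn=30):
        l,k=N.label(m)
        for i in range(1,k+1):
            q=l==i
            if q.sum()<mn: continue
            p=P[q]; v,u=np.nonzero(q); print(n,nm,q.sum(),'px',u.mean().round(),v.mean().round(),'mean',p.mean(0).round(3),'lo',np.percentile(p,3,0).round(3),'hi',np.percentile(p,97,0).round(3))
    comps('terra',roi&(H<12)&(S>130)&(z>.02)&(z<.14))
    comps('blue',roi&(H>105)&(H<130)&(S>130)&(z>.0))
    comps('yellow',roi&(H>20)&(H<32)&(S>200)&(z<.02),100)
    b=roi&(H>105)&(H<130)&(S>130)&(z<.065)&(z>.02)
    p=P[b][:,:2]; c=p.mean(0); w=np.linalg.svd(p-c,full_matrices=False)[2][0]; print(' panel dir',w,c)
    # handles: z band, grey, near panels
    comps('h',roi&(abs(z-.056)<.008)&(S<90),8)
E
python3 m.py
```

```text
scene terra 258 px 368.0 168.0 mean [0.534 0.271 0.072] lo [0.503 0.25  0.045] hi [0.562 0.306 0.098]
scene terra 609 px 344.0 313.0 mean [ 0.716 -0.216  0.058] lo [ 0.698 -0.244  0.029] hi [ 0.739 -0.191  0.079]
scene terra 129 px 353.0 327.0 mean [ 0.745 -0.229  0.044] lo [ 0.736 -0.239  0.024] hi [ 0.75  -0.216  0.069]
scene blue 200 px 429.0 149.0 mean [0.646 0.434 0.078] lo [0.623 0.416 0.067] hi [0.668 0.462 0.084]
scene blue 143 px 335.0 239.0 mean [ 0.589 -0.022  0.061] lo [ 0.584 -0.077  0.058] hi [0.595 0.036 0.065]
scene blue 203 px 295.0 286.0 mean [ 0.589 -0.2    0.061] lo [ 0.584 -0.262  0.058] hi [ 0.594 -0.136  0.063]
 panel dir [-0.02301295 -0.99973517] [ 0.58991088 -0.12507389]
scene h 294 px 469.0 141.0 mean [0.719 0.57  0.056] lo [0.628 0.55  0.048] hi [0.8   0.592 0.064]
scene h 14 px 381.0 172.0 mean [0.564 0.291 0.056] lo [0.557 0.287 0.049] hi [0.566 0.294 0.063]
scene h 22 px 375.0 177.0 mean [0.56  0.264 0.056] lo [0.552 0.259 0.049] hi [0.567 0.27  0.062]
scene h 175 px 428.0 199.0 mean [0.721 0.242 0.056] lo [0.672 0.228 0.049] hi [0.759 0.275 0.063]
scene
[... 4454 characters left out ...]
036  0.063]
side h 65 px 292.0 216.0 mean [ 0.704 -0.013  0.057] lo [ 0.686 -0.033  0.049] hi [ 0.73  -0.005  0.063]
side h 11 px 249.0 216.0 mean [0.802 0.056 0.057] lo [0.799 0.054 0.05 ] hi [0.807 0.058 0.064]
side h 196 px 340.0 232.0 mean [ 0.549 -0.032  0.058] lo [ 0.534 -0.083  0.052] hi [0.58  0.014 0.063]
side h 17 px 307.0 243.0 mean [0.594 0.055 0.056] lo [0.59  0.05  0.049] hi [0.598 0.059 0.062]
side h 53 px 212.0 260.0 mean [0.745 0.252 0.058] lo [0.731 0.236 0.053] hi [0.756 0.271 0.064]
side h 196 px 217.0 283.0 mean [0.676 0.301 0.056] lo [0.659 0.252 0.049] hi [0.717 0.328 0.063]
side h 28 px 127.0 379.0 mean [0.62  0.594 0.056] lo [0.617 0.587 0.05 ] hi [0.626 0.599 0.062]
```

```bash
cat > c.py <<'E'
from h import *
from scipy.optimize import least_squares
C=[];B=[];top=[]
for n in('scene','side'):
    im,d,K,T=load(n); P=pts(d,K,T); h=cv2.cvtColor(im,cv2.COLOR_RGB2HSV).astype(int); z=P[...,2]
    near=(abs(P[...,0]-.53)<.12)&(abs(P[...,1]-.28)<.09)
    m=near&(h[...,0]<12)&(h[...,1]>130)&(z>.035); m=cv2.erode(m.astype(np.uint8),np.ones((3,3)))>0
    C.append(P[m]); b=P[near&(z>.005)&(z<.012)]; B.append(b)
    rr=cv2.minAreaRect(b[:,:2].astype(np.float32)*1000); print(n,'base rect',rr)
    print(n,'canister',[P[(abs(P[...,0]-.71)<.1)&(abs(P[...,1]-.27)<.08)&(z>.12)&(z<.14)][:,:2].min(0).round(3),P[(abs(P[...,0]-.71)<.1)&(abs(P[...,1]-.27)<.08)&(z>.12)&(z<.14)][:,:2].max(0).round(3)])
b=np.vstack(B); rr=cv2.minAreaRect(b[:,:2].astype(np.float32)*1000); print('both',rr,cv2.boxPoints(rr).round())
C=np.vstack(C)
def ax(a): return np.array([np.sin(.5)*np.cos(a),np.sin(.5)*np.sin(a),np.cos(.5)])
def res(p):
    q=C-[p[0],p[1],.034]; a=ax(p[2]); t=q@a; rad=np.linalg.norm(q-t[:,None]*a,axis=1)
    e=np.minimum(abs(rad-.028),abs(rad-.024)); return e
for y in(-.6,-.15,.3):
    s=least_squares(res,[.515,.28,y],loss='soft_l1',f_scale=.002); print(s.x,s.cost,np.median(s.fun),len(C))
a=ax(s.x[2]); t=(C-[s.x[0],s.x[1],.034])@a; print('axial extent',np.percentile(t,[1,99]))
E
python3 c.py
cat > mv.py <<'E'
# usage: mv.py x y z [axis angle of y-line deg, tilt deg]: remaining rotation and shift in tool units
import sys; from h import *
from scipy.spatial.transform import Rotation as R
def go(p,yaw=90,tilt=0):
    s=r.sense(); A=np.array(s['ee_rot']); yv=np.array([np.cos(np.radians(yaw)),np.sin(np.radians(yaw)),0])
    Z=R.from_rotvec(yv*np.radians(tilt)).apply([0,0,-1.]); X=np.cross(yv,Z); G=np.stack([X,yv,Z],1)
    rv=np.degrees(R.from_matrix(A.T@G).as_rotvec()); print('t',s['time_s'],'tcp',s['tcp_pos'].round(4),'F',s['wrist_force'].round(1),'w',round(s['gripper_width'],3),round(s['gripper_force'],1))
    print('turn units',(rv/8).round(3),'shift after turn',(G.T@(np.array(p)-s['tcp_pos'])/.025).round(3),'shift now',(A.T@(np.array(p)-s['tcp_pos'])/.025).round(3))
if __name__=='__main__':
    a=[float(x) for x in sys.argv[1:]]; go(a[:3],*a[3:])
E
python3 mv.py .562 -.2125 .16
```

```text
scene base rect ((522.7376098632812, 280.9169616699219), (222.99696350097656, 177.16355895996094), 0.5683585405349731)
scene canister [array([0.662, 0.224]), array([0.76 , 0.333])]
side base rect ((524.4827880859375, 281.9992370605469), (71.64881134033203, 127.55342102050781), 86.75338745117188)
side canister [array([0.656, 0.229]), array([0.76 , 0.331])]
both ((522.7376098632812, 280.9169616699219), (222.99696350097656, 177.16355895996094), 0.5683585405349731) [[410. 368.]
 [412. 191.]
 [635. 193.]
 [633. 371.]]
[0.51317437 0.27999817 0.11885693] 0.0003809421883708344 0.0009649073118540089 573
[0.51315325 0.28065396 0.09326566] 0.0003787539047939541 0.0009626483565937129 573
[0.51281122 0.28210728 0.03472381] 0.00037490174394551074 0.0009552550008414366 573
axial extent [0.00770483 0.06292086]
t 0.1 tcp [ 0.2782 -0.5591  0.2216] F [0.7 0.4 0. ] w 1.0 0.0
turn units [ 0.014 -0.004  3.306] shift after turn [-11.35   13.862   2.463] shift now [-16.337   7.35    2.476]
```

Call:
jog_arm(plan="0 0 0 0 0 0.83 1; 0 0 0 0 0 0.83 1; 0 0 0 0 0 0.83 1; 0 0 0 0 0 0.82 1; 0 1 0 0 0 0 1; 0 1 0 0 0 0 1; 0 1 0 0 0 0 1; -0.5 1 0 0 0 0 1; -1 1 0 0 0 0 1; -1 1 0 0 0 0 1")

```text
time_s: 1.1
tcp_pos: [0.3411, -0.4084, 0.2224]
ee_rot: [[-1.0, 0.001, -0.0], [0.001, 1.0, 0.0], [0.0, 0.0, -1.0]]
wrist_force: [0.7, -1.1, -0.2]
gripper_width: 0.171
gripper_force: 0.0
```

Call:
jog_arm(plan="-1 1 0.2 0 0 0 1; -1 1 0.2 0 0 0 1; -1 1 0.2 0 0 0 1; -1 1 0.2 0 0 0 1; -1 1 0.3 0 0 0 1; -1 1 0.3 0 0 0 1; -1 1 0.3 0 0 0 1; -1 0.8 0.3 0 0 0 1; -0.8 0 0.3 0 0 0 1; 0 0 0.1 0 0 0 1")

```text
time_s: 2.1
tcp_pos: [0.5626, -0.2135, 0.1608]
ee_rot: [[-1.0, -0.002, -0.002], [-0.002, 1.0, 0.0], [0.002, 0.0, -1.0]]
wrist_force: [-0.1, 0.2, 1.2]
gripper_width: 0.008
gripper_force: 0.0
```

```bash
python3 mv.py .562 -.2125 .042; python3 -c "
from h import *
snap('scene','scene1.png')"
```

```text
t 2.1 tcp [ 0.5626 -0.2135  0.1608] F [-0.1  0.2  1.2] w 0.008 0.0
turn units [ 0.002 -0.012  0.012] shift after turn [0.023 0.041 4.75 ] shift now [0.015 0.04  4.75 ]
```

View pics/scene1.png

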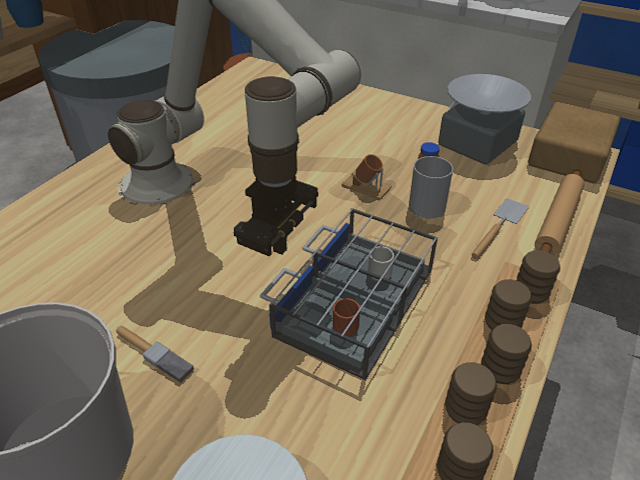

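The gripper sits above the right handle (fingertips at about (275,250), handle at (275,284)), which matches the calibration. Next: descend behind the bar.

Call:
jog_arm(plan="0 0 0.6 0 0 0 1; 0 0 0.6 0 0 0 1; 0 0 0.6 0 0 0 1; 0 0 0.6 0 0 0 1; 0 0 0.6 0 0 0 1; 0 0 0.6 0 0 0 1; 0 0 0.5 0 0 0 1; 0 0 0.4 0 0 0 1; 0 0 0.2 0 0 0 1; 0 0 0 0 0 0 1")

```text
time_s: 3.15
tcp_pos: [0.5606, -0.2147, 0.0445]
ee_rot: [[-1.0, 0.001, -0.001], [0.001, 1.0, 0.0], [0.001, 0.0, -1.0]]
wrist_force: [0.5, 0.7, 0.5]
gripper_width: 0.006
gripper_force: 0.0
```

Call:
jog_arm(plan="0.2 0 0 0 0 0 1; 0.3 0 0 0 0 0 1; 0.4 0 0 0 0 0 1; 0.5 0 0 0 0 0 1; 0.5 0 0 0 0 0 1; 0.5 0 0 0 0 0 1; 0.5 0 0 0 0 0 1; 0.5 0 0 0 0 0 1; 0.5 0 0 0 0 0 1; 0.4 0 0 0 0 0 1")

```text
time_s: 4.15
tcp_pos: [0.4523, -0.2145, 0.0452]
ee_rot: [[-1.0, 0.001, -0.0], [0.001, 1.0, 0.0], [0.0, 0.0, -1.0]]
wrist_force: [3.4, -0.5, 1.9]
gripper_width: 0.009
gripper_force: 1.6
```

Call:
jog_arm(plan="0.2 0 0 0 0 0 1; 0.2 0 0 0 0 0 1; 0.2 0 0 0 0 0 1; 0.1 0 0 0 0 0 1; 0.1 0 0 0 0 0 1; 0.1 0 0 0 0 0 1; 0 0 0 0 0 0 1; 0 0 0 0 0 0 1; 0 0 0 0 0 0 1; 0 0 0 0 0 0 1")

```text
time_s: 5.15
tcp_pos: [0.4429, -0.2147, 0.0463]
ee_rot: [[-1.0, -0.002, 0.024], [-0.002, 1.0, -0.003], [-0.024, -0.003, -1.0]]
wrist_force: [20.1, 1.5, -13.4]
gripper_width: 0.007
gripper_force: 10.2
```

Call:
jog_arm(plan="-0.4 0 0 0 0 0 1; -0.4 0 0 0 0 0 1; 0 0 -0.1 0 0 0 1; 0 0 -0.5 0 0 0 1; 0 0 -0.8 0 0 0 1; 0 0 -1 0 0 0 1; 0 0 -1 0 0 0 1; 0 0 -1 0 0 0 1; 0 0 -1 0 0 0 -1; 0 0 -1 0 0 0 -1")

```text
time_s: 6.15
tcp_pos: [0.4488, -0.2143, 0.2053]
ee_rot: [[-1.0, 0.001, -0.004], [0.001, 1.0, 0.001], [0.004, 0.001, -1.0]]
wrist_force: [0.6, 0.0, -0.5]
gripper_width: 0.114
gripper_force: 0.0
```

```bash
cat > t.py <<'E'
from h import *
for n in('scene','side'):
    im,d,K,T=snap(n,n+'2.png'); P=pts(d,K,T); h=cv2.cvtColor(im,cv2.COLOR_RGB2HSV).astype(int); z=P[...,2]
    bl=(h[...,0]>105)&(h[...,0]<130)&(h[...,1]>130)&(z>.01)&(z<.07)
    for nm,lo,hi in(('L',-.11,.04),('R',-.29,-.14)):
        m=bl&(P[...,1]>lo)&(P[...,1]<hi)&(P[...,0]>.4)&(P[...,0]<.7)
        if m.any(): print(n,nm,m.sum(),np.percentile(P[m],[2,98],axis=0).round(4))
    m=(h[...,0]<12)&(h[...,1]>130)&(z>.02)&(z<.085)&(abs(P[...,1]+.21)<.08)&(P[...,0]>.4)&(P[...,0]<.8)
    if m.any(): print(n,'mate',m.sum(),np.percentile(P[m],[2,98],axis=0).round(4))
E
python3 t.py; python3 mv.py .56 .281 .2 87 0
```

```text
scene L 145 [[ 0.5847 -0.1033  0.0566]
 [ 0.5944  0.0377  0.0642]]
scene R 133 [[ 0.4718 -0.2836  0.0568]
 [ 0.4823 -0.1429  0.0649]]
scene mate 678 [[ 0.5861 -0.2448  0.0262]
 [ 0.6375 -0.191   0.0799]]
side L 437 [[ 0.579  -0.1062  0.0146]
 [ 0.5908  0.0381  0.062 ]]
side R 320 [[ 0.4672 -0.283   0.0157]
 [ 0.4802 -0.1416  0.0622]]
side mate 345 [[ 0.5806 -0.2417  0.0236]
 [ 0.6316 -0.1866  0.0783]]
t 6.25 tcp [ 0.4513 -0.215   0.2081] F [-0.5 -0.3 -0.3] w 0.193 0.0
turn units [-0.008  0.03   0.372] shift after turn [-3.303 20.041  0.322] shift now [-4.337 19.844  0.317]
```

View pics/side2.png

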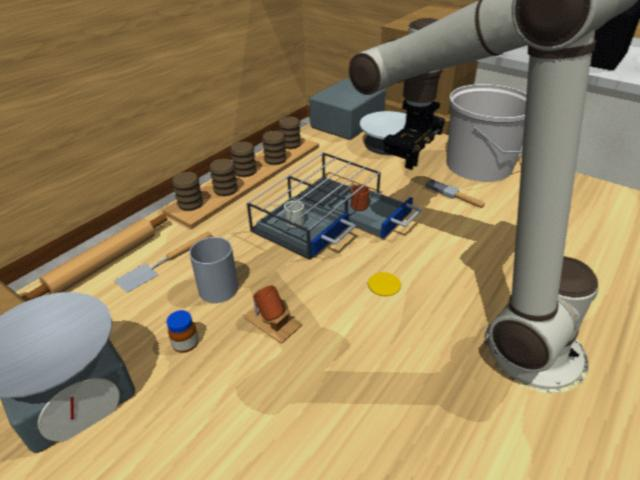

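Side view: right tray out at (385,210), with its mate cup standing at (360,198). The left tray is in and the leaning cup is untouched at (268,302). Now to the cup.

Call:
jog_arm(plan="-0.2 1 0 0 0 0 -1; -0.4 1 0 0 0 0 -1; -0.4 1 0 0 0 0 -1; -0.4 1 0 0 0 0 -1; -0.4 1 0 0 0 0 -1; -0.4 1 0 0 0 0 -1; -0.4 1 0 0 0 0 -1; -0.4 1 0 0 0 0 -1; -0.4 1 0 0 0 0 -1; -0.4 1 0 0 0 0 -1")

```text
time_s: 7.25
tcp_pos: [0.5446, 0.0358, 0.2035]
ee_rot: [[-1.0, 0.001, -0.004], [0.001, 1.0, -0.001], [0.004, -0.001, -1.0]]
wrist_force: [0.7, -0.7, -0.2]
gripper_width: 0.988
gripper_force: 0.0
```

Call:
jog_arm(plan="-0.4 1 0 0 0 0 -1; -0.2 1 0 0 0 0 -1; 0 1 0 0 0 0 -1; 0 1 0 0 0 0 -1; 0 1 0 0 0 0 -1; 0 1 0 0 0 0 -1; 0 1 0 0 0 0 -1; 0 1 0 0 0 0 -1; 0 1 0 0 0 0 -1; 0 0.8 0 0 0 0.37 -1")

```text
time_s: 8.25
tcp_pos: [0.5597, 0.2804, 0.2032]
ee_rot: [[-0.999, 0.053, -0.004], [0.053, 0.999, -0.003], [0.004, -0.003, -1.0]]
wrist_force: [-0.4, 0.5, -0.2]
gripper_width: 0.999
gripper_force: 0.0
```

Call:
jog_arm(plan="0 0 0 0 0 0 -1; 0 0 0 0 0.6 0 -1; 0 0 0 0 0.6 0 -1; 0 0 0 0 0.6 0 -1; 0 0 0 0 0.6 0 -1; 0 0 0 0 0.6 0 -1; 0 0 0 0 0.58 0 -1; 0 0 0 0 0 0 -1; 0 0 0 0 0 0 -1; 0 0 0 0 0 0 -1")

```text
time_s: 9.25
tcp_pos: [0.5607, 0.28, 0.2054]
ee_rot: [[-0.877, 0.052, -0.478], [0.045, 0.999, 0.025], [0.479, -0.0, -0.878]]
wrist_force: [-0.0, 0.9, 0.2]
gripper_width: 0.998
gripper_force: 0.0
```

```bash
python3 mv.py .561 .278 .116 87 28.65; python3 - <<'E'
from h import *
snap('wrist','w3.png'); 
im,d,K,T=snap('scene'); cv2.imwrite('pics/s3.png',cv2.resize(im[60:300,200:520,::-1],None,fx=2,fy=2))
E
```

```text
t 9.25 tcp [0.5607 0.28   0.2054] F [-0.   0.9  0.2] w 0.998 0.0
turn units [-0.004  0.005  0.003] shift after turn [-1.73  -0.077  3.131] shift now [-1.727 -0.076  3.132]
```

View pics/w3.png

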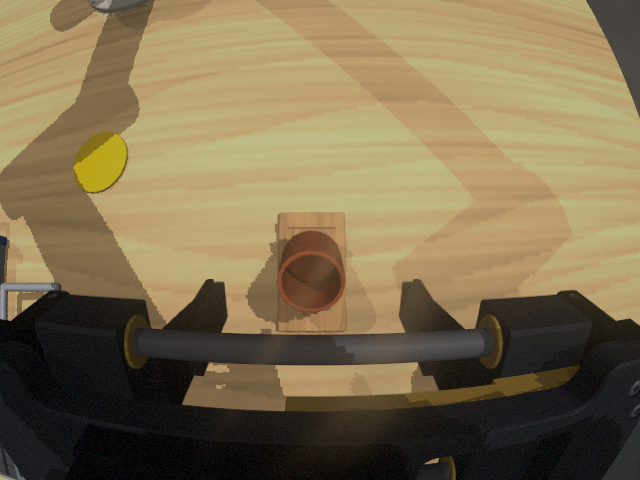

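View pics/s3.png

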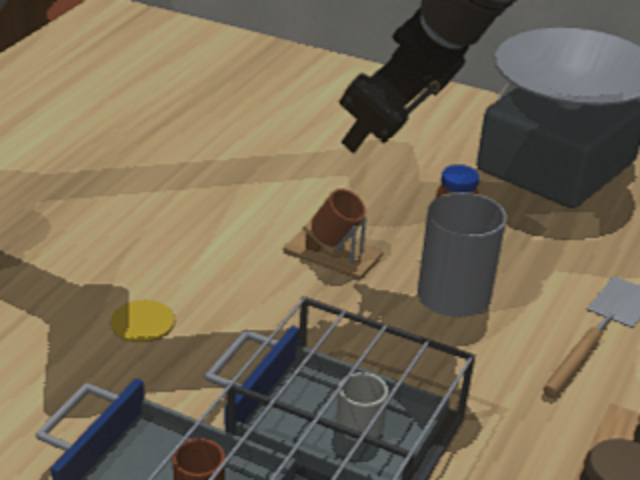

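Wrist view: the cup mouth is at (312,280), the stand at x 278–345, square to the gripper, and centred between the fingertips (224 and 400). I'll align, then slide down the cup's axis.

Call:
jog_arm(plan="-0.6 -0.03 0.5 0 0 0 -1; -0.6 -0.03 0.7 0 0 0 -1; -0.53 -0.02 0.8 0 0 0 -1; 0 0 0.7 0 0 0 -1; 0 0 0.43 0 0 0 -1; 0 0 0 0 0 0 -1; 0 0 0 0 0 0 -1; 0 0 0 0 0 0 -1; 0 0 0 0 0 0 -1; 0 0 0 0 0 0 -1")

```text
time_s: 10.35
tcp_pos: [0.562, 0.2785, 0.1163]
ee_rot: [[-0.877, 0.052, -0.478], [0.045, 0.999, 0.026], [0.478, 0.001, -0.878]]
wrist_force: [0.1, -0.5, -0.3]
gripper_width: 1.001
gripper_force: 0.0
```

```bash
python3 mv.py .524 .280 .054 87 28.65; python3 - <<'E'
from h import *
im,d,K,T=snap('side'); cv2.imwrite('pics/s4.png',cv2.resize(im[180:380,140:400,::-1],None,fx=3,fy=3))
E
```

```text
t 10.35 tcp [0.562  0.2785 0.1163] F [ 0.1 -0.5 -0.3] w 1.001 0.0
turn units [0.004 0.01  0.004] shift after turn [ 0.141 -0.019  2.917] shift now [ 0.145 -0.021  2.917]
```

View pics/s4.png

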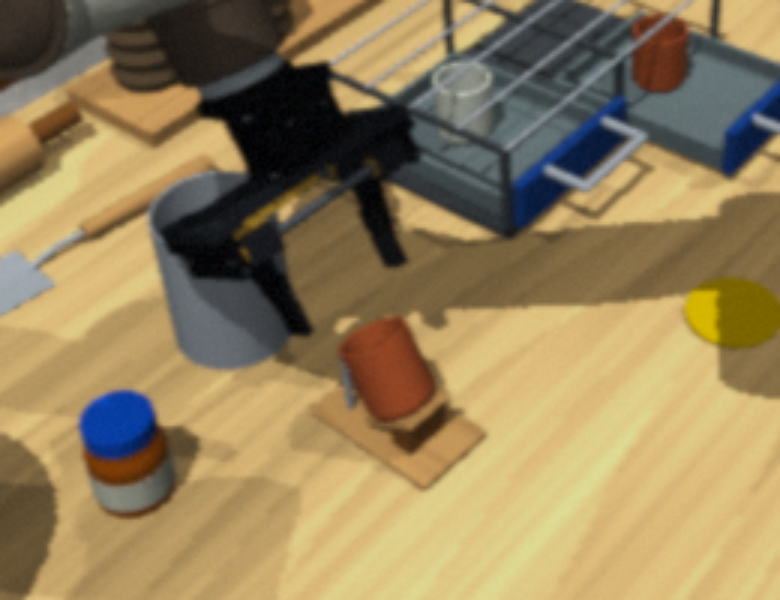

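The fingers straddle the cup's axis, with tips at (300,330) and (395,262) in the crop and the cup at (390,365). I'll go down and close.

Call:
jog_arm(plan="0.07 0 0.4 0 0 0 -1; 0.07 0 0.5 0 0 0 -1; 0 0 0.5 0 0 0 -1; 0 0 0.5 0 0 0 -1; 0 0 0.5 0 0 0 -1; 0 0 0.35 0 0 0 -1; 0 0 0.17 0 0 0 -1; 0 0 0 0 0 0 -1; 0 0 0 0 0 0 -1; 0 0 0 0 0 0 -1")

```text
time_s: 11.4
tcp_pos: [0.5242, 0.2805, 0.0537]
ee_rot: [[-0.877, 0.052, -0.478], [0.045, 0.999, 0.025], [0.478, 0.001, -0.878]]
wrist_force: [0.7, 1.2, -0.1]
gripper_width: 0.994
gripper_force: 0.0
```

Call:
jog_arm(plan="0 0 0 0 0 0 0; 0 0 0 0 0 0 0.1; 0 0 0 0 0 0 0.1; 0 0 0 0 0 0 0.2; 0 0 0 0 0 0 0.3; 0 0 0 0 0 0 0.3; 0 0 0 0 0 0 0.3; 0 0 0 0 0 0 0.3; 0 0 0 0 0 0 0.3; 0 0 0 0 0 0 0.3")

```text
time_s: 12.4
tcp_pos: [0.5236, 0.2802, 0.0533]
ee_rot: [[-0.876, 0.052, -0.479], [0.046, 0.999, 0.025], [0.479, -0.0, -0.878]]
wrist_force: [-1.0, -0.5, 1.0]
gripper_width: 0.645
gripper_force: 30.0
```

Gripped at 56 mm and 30 N. Lift along the axis, then upright.

Call:
jog_arm(plan="0 0 -0.2 0 0 0 0.3; 0 0 -0.4 0 0 0 0.3; 0 0 -0.6 0 0 0 0.3; 0 0 -0.8 0 0 0 0.3; 0 0 -0.8 0 0 0 0.3; 0.4 0 -0.8 0 0 0 0.3; 0.6 0 -0.8 0 0 0 0.3; 0.6 0 -0.8 0 0 0 0.3; 0.4 0 -0.6 0 0 0 0.3; 0 0 -0.2 0 0 0 0.3")

```text
time_s: 13.4
tcp_pos: [0.5527, 0.2794, 0.2123]
ee_rot: [[-0.879, 0.052, -0.474], [0.044, 0.999, 0.027], [0.474, 0.003, -0.88]]
wrist_force: [0.4, 0.0, -1.4]
gripper_width: 0.648
gripper_force: 30.0
```

Call:
jog_arm(plan="0 0 0 0 -0.3 0 0.3; 0 0 0 0 -0.6 0 0.3; 0 0 0 0 -0.6 0 0.3; 0 0 0 0 -0.6 0 0.3; 0 0 0 0 -0.6 0 0.3; 0 0 0 0 -0.6 0 0.3; 0 0 0 0 -0.3 -0.38 0.3; 0 0 0 0 0 0 0.3; 0 0 0 0 0 0 0.3; 0 0 0 0 0 0 0.3")

```text
time_s: 14.4
tcp_pos: [0.5521, 0.2789, 0.2084]
ee_rot: [[-1.0, 0.0, 0.002], [0.0, 1.0, 0.001], [-0.002, 0.001, -1.0]]
wrist_force: [-0.8, 0.2, -2.2]
gripper_width: 0.645
gripper_force: 30.0
```

```bash
cat > up.py <<'E'
from h import *
for n in('scene','side'):
    im,d,K,T=snap(n); P=pts(d,K,T); h=cv2.cvtColor(im,cv2.COLOR_RGB2HSV).astype(int)
    tp=r.sense()['tcp_pos']
    m=(h[...,0]<12)&(h[...,1]>130)&(np.linalg.norm(P-tp,axis=-1)<.08); p=P[m]
    if len(p): print(n,len(p),(np.percentile(p,[1,50,99],axis=0)-tp).round(4))
E
python3 up.py; python3 mv.py .53 -.2125 .2 90 0
```

```text
scene 259 [[-0.0174 -0.0285 -0.0191]
 [ 0.0195 -0.0174  0.0132]
 [ 0.03    0.0281  0.0416]]
side 605 [[-0.0287 -0.0306 -0.0152]
 [-0.0181  0.0071  0.0178]
 [ 0.0217  0.0305  0.0413]]
t 14.5 tcp [0.5522 0.2789 0.2084] F [ 1.  -0.4 -2.5] w 0.645 30.0
turn units [ 0.005  0.014 -0.002] shift after turn [  0.888 -19.654   0.334] shift now [  0.884 -19.655   0.318]
```

Call:
jog_arm(plan="0 -0.4 0 0 0 0 0.3; 0 -0.8 0 0 0 0 0.3; 0 -1 0 0 0 0 0.3; 0 -1 0 0 0 0 0.3; 0.1 -1 0 0 0 0 0.3; 0.1 -1 0 0 0 0 0.3; 0.1 -1 0 0 0 0 0.3; 0.1 -1 0 0 0 0 0.3; 0.1 -1 0 0 0 0 0.3; 0.1 -1 0 0 0 0 0.3")

```text
time_s: 15.5
tcp_pos: [0.536, 0.0463, 0.2088]
ee_rot: [[-1.0, 0.0, 0.003], [0.0, 1.0, 0.001], [-0.003, 0.001, -1.0]]
wrist_force: [0.6, 0.6, -1.3]
gripper_width: 0.642
gripper_force: 30.0
```

Call:
jog_arm(plan="0.1 -1 0 0 0 0 0.3; 0.1 -1 0 0 0 0 0.3; 0.1 -1 0 0 0 0 0.3; 0 -1 0 0 0 0 0.3; 0 -1 0 0 0 0 0.3; 0 -1 0 0 0 0 0.3; 0 -1 0 0 0 0 0.3; 0 -1 0 0 0 0 0.3; 0 -0.8 0 0 0 0 0.3; 0 -0.6 0 0 0 0 0.3")

```text
time_s: 16.5
tcp_pos: [0.5284, -0.1885, 0.2085]
ee_rot: [[-1.0, 0.001, 0.003], [0.001, 1.0, 0.001], [-0.003, 0.001, -1.0]]
wrist_force: [0.0, 0.0, -2.2]
gripper_width: 0.646
gripper_force: 30.0
```

Call:
jog_arm(plan="0 -0.9 0.3 0 0 0 0.3; 0 -0.1 0.5 0 0 0 0.3; 0 0 0.7 0 0 0 0.3; 0 0 0.8 0 0 0 0.3; 0 0 0.8 0 0 0 0.3; 0 0 0.8 0 0 0 0.3; 0 0 0.5 0 0 0 0.3; 0 0 0.2 0 0 0 0.3; 0 0 0 0 0 0 0.3; 0 0 0 0 0 0 0.3")

```text
time_s: 17.5
tcp_pos: [0.5306, -0.2111, 0.0941]
ee_rot: [[-1.0, -0.001, 0.004], [-0.001, 1.0, 0.001], [-0.004, 0.001, -1.0]]
wrist_force: [0.2, -0.4, -1.4]
gripper_width: 0.64
gripper_force: 30.0
```

```bash
python3 up.py; python3 mv.py .53 -.2125 .038 90 0; python3 - <<'E'
from h import *
for n,(a,b,c,e) in dict(scene=(190,350,220,420),side=(130,250,280,430)).items():
    im=load(n)[0]; cv2.imwrite(f'pics/p_{n}.png',cv2.resize(im[a:b,c:e,::-1],(600,480)if n=='scene' else (600,480)))
E
```

```text
scene 602 [[-0.0093 -0.0301 -0.0496]
 [ 0.0257 -0.0066  0.0047]
 [ 0.0717  0.027   0.0416]]
side 394 [[-0.0282 -0.0274 -0.0562]
 [-0.0101  0.0132 -0.0034]
 [ 0.0711  0.0367  0.0403]]
t 17.6 tcp [ 0.5306 -0.2111  0.0944] F [ 0.1  0.1 -2.2] w 0.644 30.0
turn units [0.004 0.035 0.009] shift after turn [ 0.026 -0.055  2.255] shift now [ 0.037 -0.057  2.255]
```

View pics/p_scene.png

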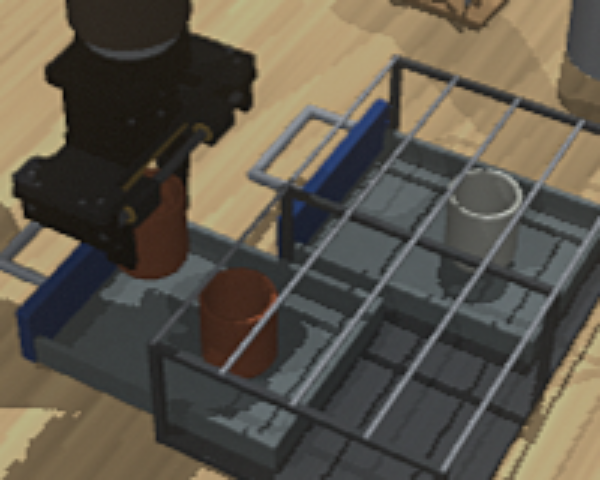

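The held cup at crop (160,235) is upright, between the blue panel and the mate cup at (240,320). I'll lower it gently.

Call:
jog_arm(plan="0 0 0.3 0 0.03 0 0.3; 0 0 0.4 0 0 0 0.3; 0 0 0.4 0 0 0 0.3; 0 0 0.4 0 0 0 0.3; 0 0 0.3 0 0 0 0.3; 0 0 0.12 0 0 0 0.3; 0 0 0.08 0 0 0 0.3; 0 0 0 0 0 0 0.3; 0 0 0 0 0 0 0.3; 0 0 0 0 0 0 0.3")

```text
time_s: 18.6
tcp_pos: [0.5302, -0.211, 0.0438]
ee_rot: [[-1.0, -0.001, -0.0], [-0.001, 1.0, 0.001], [0.0, 0.001, -1.0]]
wrist_force: [-0.2, -0.5, -1.7]
gripper_width: 0.641
gripper_force: 30.0
```

Call:
jog_arm(plan="0 0 0.04 0 0 0 0.3; 0 0 0.04 0 0 0 0.3; 0 0 0.04 0 0 0 0.3; 0 0 0.04 0 0 0 0.3; 0 0 0 0 0 0 0.3; 0 0 0 0 0 0 0.3; 0 0 0 0 0 0 0.3; 0 0 0 0 0 0 0.3; 0 0 0 0 0 0 0.3; 0 0 0 0 0 0 0.3")

```text
time_s: 19.6
tcp_pos: [0.5299, -0.211, 0.0394]
ee_rot: [[-1.0, -0.001, -0.001], [-0.001, 1.0, 0.001], [0.001, 0.001, -1.0]]
wrist_force: [0.4, 0.3, -2.0]
gripper_width: 0.648
gripper_force: 30.0
```

Call:
jog_arm(plan="0 0 0.04 0 0 0 0.3; 0 0 0.04 0 0 0 0.3; 0 0 0 0 0 0 0.3; 0 0 0 0 0 0 0.3; 0 0 0 0 0 0 0.3; 0 0 0 0 0 0 0.3; 0 0 0 0 0 0 0.3; 0 0 0 0 0 0 0.3; 0 0 0 0 0 0 0.3; 0 0 0 0 0 0 0.3")

```text
time_s: 20.6
tcp_pos: [0.53, -0.211, 0.0378]
ee_rot: [[-1.0, -0.001, -0.001], [-0.001, 1.0, 0.001], [0.001, 0.001, -1.0]]
wrist_force: [-1.5, 1.1, 5.3]
gripper_width: 0.644
gripper_force: 30.0
```

Contact (force rose to +5 N). Release and rise.

Call:
jog_arm(plan="0 0 0 0 0 0 -0.4; 0 0 0 0 0 0 -0.5; 0 0 0 0 0 0 -0.7; 0 0 0 0 0 0 -0.8; 0 0 0 0 0 0 -0.8; 0 0 0 0 0 0 -0.8; 0 0 0 0 0 0 -0.8; 0 0 0 0 0 0 -0.8; 0 0 -0.1 0 0 0 -0.8; 0 0 -0.2 0 0 0 -0.8")

```text
time_s: 21.6
tcp_pos: [0.5296, -0.2109, 0.0448]
ee_rot: [[-1.0, -0.001, -0.002], [-0.001, 1.0, 0.001], [0.002, 0.001, -1.0]]
wrist_force: [-0.4, 0.5, -1.1]
gripper_width: 0.899
gripper_force: 0.0
```

Call:
jog_arm(plan="0 0 -0.4 0 0 0 -0.8; 0 0 -0.6 0 0 0 -0.8; 0 0 -0.8 0 0 0 -0.8; 0 0 -1 0 0 0 -0.8; 0 0 -1 0 0 0 -0.8; 0 0 -1 0 0 0 -0.8; 0 0 -1 0 0 0 -0.8; 0 0 -0.8 0 0 0 -0.8; 0 0 -0.4 0 0 0 -0.8; 0 0 0 0 0 0 -0.8")

```text
time_s: 22.6
tcp_pos: [0.5308, -0.2113, 0.2219]
ee_rot: [[-1.0, -0.001, 0.003], [-0.001, 1.0, 0.0], [-0.003, 0.0, -1.0]]
wrist_force: [-0.1, 0.5, 0.0]
gripper_width: 0.9
gripper_force: 0.0
```

```bash
python3 t.py; python3 - <<'E'
from h import *
im=load('scene')[0]; cv2.imwrite('pics/end.png',cv2.resize(im[140:380,200:520,::-1],None,fx=2,fy=2))
E
```

```text
scene L 151 [[ 0.5842 -0.1036  0.0575]
 [ 0.5943  0.036   0.0643]]
scene R 158 [[ 0.4724 -0.2816  0.047 ]
 [ 0.4833 -0.1433  0.0642]]
scene mate 1384 [[ 0.5082 -0.2442  0.0253]
 [ 0.6373 -0.1851  0.08  ]]
side L 444 [[ 0.5791 -0.1042  0.0141]
 [ 0.5912  0.0379  0.0618]]
side R 315 [[ 0.4672 -0.2823  0.0156]
 [ 0.4801 -0.1427  0.0622]]
side mate 764 [[ 0.503  -0.2404  0.0241]
 [ 0.6292 -0.1811  0.0786]]
```

View pics/end.png

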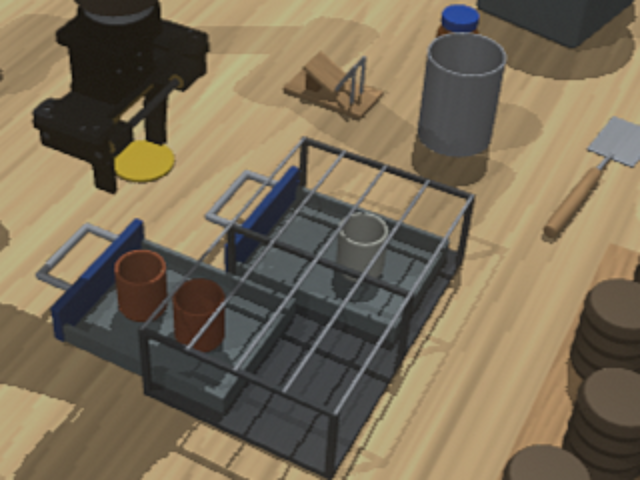

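The cup stands upright at (140,285) beside its mate at (200,315). The tray is at its stop, the left tray is in, and the gripper is clear.

```bash
python3 -c "
from station import r
print(r.finish_job())"
```

```text
the job is handed in; nothing more can be done
None
```

The job is handed in: the right tray is pulled to its stop, the terracotta cup stands upright and released on its floor beside its mate, and the left tray is still in. No verdict came back, but the last pictures showed this arrangement.

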